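Fit the magnifier arm on a board stand and click its collar home

TASK

Fit the magnifier arm on the post of the board stand: slide its block right down onto the shoulder, with the lens over the circuit board. Then slide the steel collar down the post after it, past the two sprung balls until it clicks and sits on the block, pressing steadily and never slamming either part down. Finish by tugging the collar lightly upward until you feel the balls hold it back, then let go, with the collar still home and the other things on the bench left where they are.

Things in the scene. Friction and masses are not known exactly. Their poses are not given: they have to be found in the camera images.
- stand: board stand, fixed to the bench: grey base plate 200 x 110 x 14 mm with a round boss (34 mm across, 52 mm high) that clamps an upright post, and 105 mm beside it a circuit board held level in two jaws. Origin on the bench on the post's axis; x points from the post to the board, z up.
- board (a point): centre of the circuit board's upper face (80 x 62 mm), 105 mm from the post's axis, 59 mm above the bench.
- ball_a (a joint): how far the ball on the stand's +y side of the post is pressed in (m): 0 sprung out, 0.0025 flush with the post. The post: bright steel, 16 mm in diameter, with a flat-topped shoulder 27 mm across, clamped at a different height each time, not measured: the shoulder is 95 to 120 mm above the bench. The post ends 59 mm above the shoulder; its last 4.5 mm taper to 9 mm across.
- ball_b (a joint): the same for the opposite ball, on the -y side. Both are steel, 8 mm in diameter, centres 51 mm above the shoulder, standing 2.5 mm out of the post under spring force. Block and collar alike must be pushed over them: about 12 to 15 N when the lower end meets them, then little, and as the upper end passes they spring out above it and push it on down: the click.
- magnifier: magnifier arm, loose on the bench, right way up, 120 to 190 g: aluminium block 30 x 30 mm, 26 mm high, with an upright through bore of 17 mm; a 6 mm rod leads from its +x face (7 mm up) to a round lens. A thumb screw stands out of its -x face to 30 mm from the bore: grip it by its y faces. Origin: centre of the bore at the block's underside; x points to the lens, z up.
- lens (a point): centre of the lens (black rim, 70 mm across, 10 mm thick), 105 mm from the bore, 5 mm above the block's underside. Its weight cocks the block a little on the post, so the block may need a few newtons of push to slide down.
- collar: retaining collar, plain steel ring with a knurled band, standing loose on the bench: 34 mm in diameter, 20 mm high, 80 to 125 g, through bore of 17.5 mm, chamfered 1.5 mm at the lower end. Origin: centre of the bore at the lower end, z up. On the post its lower end meets the balls about 53 mm above the shoulder.
- collar_top (a point): centre of the collar's upper end. When this end has clicked past the balls, the collar sits on the block, its lower end 26 mm above the shoulder, with 1.5 mm of play up to the balls, which then hold it against a pull of 10 N; more than about 16 N draws it off again.
- knob: a solid aluminium instrument knob, 36 mm across its foot, 21 mm high, no hole through it, standing on the bench; not part of the job. Origin at the centre of its underside. It may stand in either of the two places where the collar may stand.
- toroid: a grey ferrite ring core, 38 mm across, 22 mm hole, 12 mm high, lying flat; not part of the job. Origin at the centre of its underside.
- capacitor: a black can capacitor, 35 mm across, 46 mm tall, standing; not part of the job. Origin at the centre of its underside.
- screwdriver: a screwdriver with a red handle, 170 mm long, lying flat; not part of the job.
- pliers: pliers with blue handles, about 170 mm long, lying flat; not part of the job.
- meter: a black panel meter, 45 by 80 by 45 mm; not part of the job. Origin at the centre of its underside.
- heatsink: a finned aluminium heat sink, 50 by 60 by 27 mm; not part of the job. Origin at the centre of its underside.
Things that resemble listed ones, but are neither listed nor needed, are in the scene too. Leave any red look-alike of the magnifier alone.

How it is judged:
By the outcome, as a careful person would: the job done as asked, in the order asked, and still so for the second after the job is handed in, with the robot touching nothing.
It also fails if it takes over 72 s, if anything falls off the work surface, if the arm or the gripper's body presses on something with over 40 N, if the wrist force passes 120 N, or if a joint passes its speed limit or range.

ROBOT

A 6-joint arm with a two-finger parallel gripper is mounted at the origin on the work surface. World frame = base frame: x ahead of the robot, y to its left, z up, the work surface at z = 0. Lengths are in m, angles in rad, forces in N, time in s.
With the tool pointing down it reaches from about 0.35 to 0.725 m from the base axis. Payload 4.3 kg.
Tool frame: the origin (TCP) lies between the finger pads; the fingertips stand 17 mm ahead of it and the grasp point (between the pads) lies 2 mm behind it (bot.tips_ahead is the distance from the TCP to the fingertips, in m); z points along the fingers, y is the line along which they close (so a half turn about z gives the same grasp; the last joint's range is limited). The gripper opens to 85 mm and grips with 20 to 120 N. Pads are 22 mm wide; open, the fingers measure 114 mm over their backs; the gripper's body (76 mm by 85 mm) begins 54 mm behind the grasp point. The pads swing forward as they close: fully open they stand 13 mm farther back than shut.
Start: joints at [1.131, 0.377, 0.081, 1.274, 0, 1.46], TCP at [0.186, 0.544, 0.248] pointing down, gripper open.
Joint ranges: [-2.72, 2.72], [-0.84, 1.66], [-1.02, 1.22], [-1.77, 2.12], [-1.37, 1.28], [-3.14, 3.14]. Speed limits (rad/s): [2.57, 2.57, 3.14, 3.14, 3.14, 3.14].

INTERFACE

Orientations are given as a rotation vector (axis times angle).
In Python, from rig import bot gives the robot as it stands.
- The arm moves only by the tool apply_moves, never from a script. Its arguments are lists of equal length, an entry for each row: "travel": the shift along the tool's x, y, z scaled (see below), a list of three; "twist": the turn about the tool's z scaled (see below). A call has 1 to 20 rows; each row is the pose to reach, as a shift and turn from the pose commanded when the call began, along the tool's axes at that moment; what a row does not reach only later rows make up. The controller multiplies each number of a shift by 10 cm and each number of a turn by pi/4 rad. A row lasts 1/8 s, in which the tool goes at most 62.5 mm and 10.7 degrees, less where a joint would pass 70% of its speed; a pose out of reach is approached as far as the arm can. A call with a number of a shift or a turn outside -1 to 1 is refused whole. A call with a gripper value outside its range is refused whole. "jaw" is the closure, from 0 (fully open) to 1 (shut), set as the call begins (left out, the last holds). The fingers move at their own pace and stop on an object; the grip force is fixed at half the most. Time passes only in rows, so rows that repeat a pose let the fingers close. It gives the time, the measured TCP pose, the force, the opening and the grip force at its end, in the units of the state.
- bot.read_state(): the state, without advancing time (a new reading comes with each control period).
- bot.read_camera(name): name is "scene" or "top" or "wrist"; returns a dict with "color" (384x512x3 uint8, blue, green, red), "camera_matrix" (3x3 intrinsics, pixels), "world_from_camera" (4x4, takes a point from camera to world coordinates). Camera axes: x right, y down, z forward; pixel columns grow to the right and rows downward; lengths in m; the calibration is good to about 2 mm. The wrist camera is an equidistant fisheye: a pixel r from the principal point sees the ray r / f radians off the axis. A picture is of the moment at which its call begins. There is no depth.
- bot.job_done(): hands the job in; it is judged then, once.
Trained networks look in a picture, given as the dict that the camera call returned (one of the last four; its "shot" number tells which), for a name from the list of things; names that differ only in an ending like _2 or _b are one class to them, and where a whole thing is asked for, a point or a joint stands for the part that bears it (a point fixed in the world has none). Each returns a list of dicts, best first, with "conf" (0 to 1); they miss things now and then, are a little off and sometimes report something else, mostly with a low value. They report only what shows in the picture. A call takes as long as a camera call. They do not tell look-alikes from the thing itself.
- bot.find_in(picture, query): "at" ([x, y, z] in m, in the coordinates of the camera as it stood for that picture, good to about 4 mm: the middle of the surface that is visible of it).
- bot.spot_point(picture, query): "at" ([x, y, z] in m, in the coordinates of the camera as it stood for that picture, good to about 4 mm: a listed point, or the origin of a listed thing).
The state is a dict: "time_s": time; "joint_pos": joint angles; "qvel": joint speeds; "tau": joint torques, N m; "tool_pos": TCP position; "eef_rot": TCP orientation; "ft_force": force on the tool from outside, world axes, zero at the start; "moment": the same for the moment, N m; "opening": opening from 0.0 (shut) to 1.0 (fully open); "gripper_force": force on a finger pad.
Only numpy, scipy, OpenCV 4.12 (cv2) and the standard library are available. Lean on these libraries where they do the work, as an engineer would, in place of code of your own. Each camera call takes 0.05 s, during which the arm holds its last target. There are 200 camera calls.

## Working session

There is one attempt and no reset: what is moved stays moved. The work goes in short steps, Python scripts to look and compute and a tool call to move; the robot and the scene stay as the last step left them, time stands still between calls to the robot, and variables do not carry over. Pictures are saved under pics/ and viewed, at most 10 in all, crops included, and the job is handed in when it is done.

Besides the shell and the picture viewer there is one more tool, called in YAML: its name, and indented under it one key for each argument. apply_moves: Moves the arm, as the interface text tells. Its arguments: {"type":"object","properties":{"travel":{"type":"array"},"twist":{"type":"array"},"jaw":{"type":"number"}},"required":["travel","twist"]}

```bash
mkdir -p pics; cat > h.py <<'E'
import numpy as np, cv2
from rig import bot
from scipy.spatial.transform import Rotation as R
def W(p,a): M=np.array(p["world_from_camera"]); return M[:3,:3]@np.array(a)+M[:3,3]
def px(p,w):
    M=np.linalg.inv(np.array(p["world_from_camera"])); c=M[:3,:3]@np.array(w)+M[:3,3]; u=np.array(p["camera_matrix"])@c; return (u[:2]/u[2]).round(0)
def ray(p,uv,z):
    "world point at height z seen at pixel uv (pinhole cams)"
    M=np.array(p["world_from_camera"]); d=M[:3,:3]@np.linalg.inv(p["camera_matrix"])@np.array([uv[0],uv[1],1.]); o=M[:3,3]
    return o+d*(z-o[2])/d[2]
E
python3 - <<'E'
from h import *
s=bot.read_state(); print({k:np.round(v,3) for k,v in s.items()})
P={n:bot.read_camera(n) for n in("scene","top")}
for n,p in P.items():
    cv2.imwrite(f"pics/{n}0.png",cv2.resize(p["color"],None,fx=1.5,fy=1.5))
    print(n,np.round(p["world_from_camera"],3)[:3,3])
    for q in("stand","board","magnifier","lens","collar","collar_top","knob","toroid","capacitor","ball_a"):
        for f in (bot.spot_point,):
            try: print(q,[(round(d["conf"],2),W(p,d["at"]).round(3).tolist(),px(p,W(p,d["at"])).tolist()) for d in f(p,q)[:4]])
            except Exception as e: print(q,e)
E
```

```text
{'time_s': np.float64(0.0), 'joint_pos': array([1.131, 0.378, 0.08 , 1.274, 0.   , 1.461]), 'qvel': array([ 0.001, -0.   , -0.   , -0.   ,  0.001, -0.   ]), 'tau': array([ 0.0000e+00, -4.6360e+01,  2.6988e+01,  2.1000e-02, -0.0000e+00,
        0.0000e+00]), 'tool_pos': array([0.186, 0.543, 0.247]), 'eef_rot': array([-5.160e-01, -3.098e+00,  3.000e-03]), 'ft_force': array([ 0.131, -0.495,  0.259]), 'moment': array([0.032, 0.014, 0.001]), 'gripper_force': np.float64(0.0), 'opening': np.float64(1.003)}
scene [1.096 0.232 0.69 ]
stand [(0.79, [0.534, 0.16, 0.001], [364.0, 256.0])]
board [(0.85, [0.432, 0.148, 0.058], [379.0, 212.0])]
magnifier [(0.91, [0.497, -0.266, 0.005], [232.0, 180.0]), (0.69, [0.661, -0.422, -0.002], [155.0, 193.0]), (0.3, [0.586, -0.029, 0.015], [285.0, 232.0])]
lens [(0.82, [0.601, -0.333, 0.004], [192.0, 191.0]), (0.71, [0.392, -0.267, 0.002], [252.0, 163.0])]
collar [(0.72, [0.588, -0.03, 0.003], [284.0, 235.0])]
collar_top [(0.65, [0.584, -0.027, 0.017], [286.0, 231.0]), (0.32, [0.496, 0.01, 0.004], [315.0, 219.0])]
knob [(0.53, [0.496, 0.009, 0.0], [315.0, 22
[... 543 characters left out ...]
 [0.493, -0.272, 0.002], [318.0, 224.0]), (0.58, [0.662, -0.422, 0.001], [369.0, 166.0]), (0.17, [0.43, 0.146, 0.053], [167.0, 247.0])]
lens [(0.94, [0.601, -0.331, 0.004], [338.0, 186.0]), (0.89, [0.391, -0.266, 0.003], [317.0, 261.0]), (0.55, [0.378, -0.094, 0.005], [256.0, 265.0])]
collar [(0.46, [0.585, -0.029, 0.006], [233.0, 192.0])]
collar_top [(0.55, [0.586, -0.026, 0.021], [231.0, 191.0])]
knob [(0.64, [0.499, 0.008, 0.006], [220.0, 222.0])]
toroid [(0.62, [0.377, -0.097, 0.001], [257.0, 266.0])]
capacitor [(0.69, [0.754, -0.049, -0.001], [240.0, 136.0])]
ball_a it knows: board, capacitor, collar, collar_top, heatsink, knob, lens, magnifier, meter, pliers, screwdriver, stand, toroid
```

View pics/top0.png

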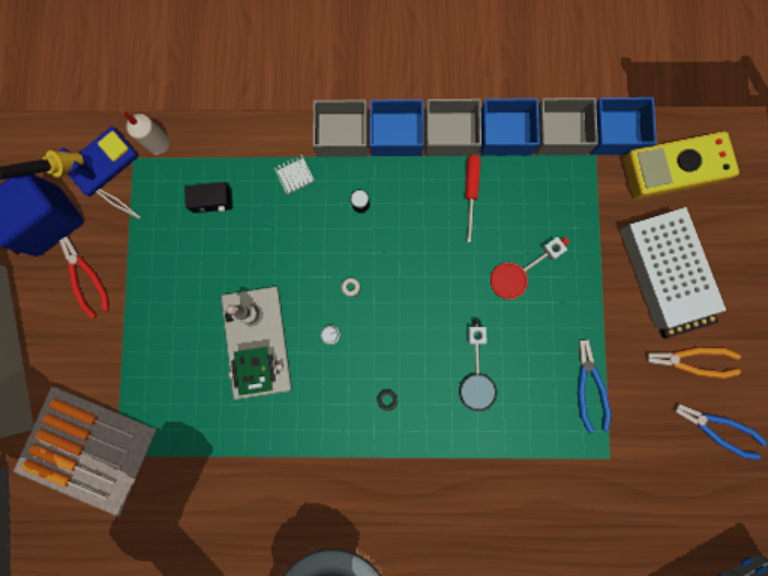

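View pics/scene0.png

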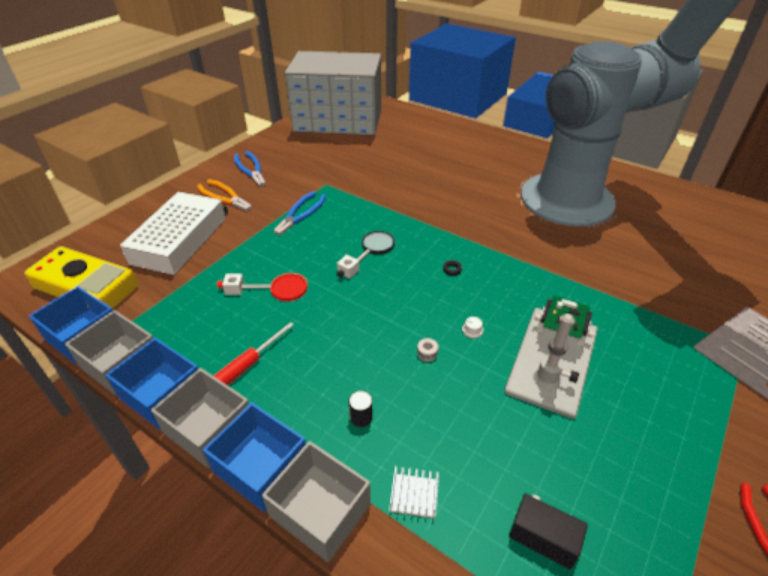

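The top view (1.5x scale) shows two magnifiers. One has a red lens at (509,281) and its block at (556,247). The other has a clear grey lens at (478,392) and its block at (478,335), and that's the one I want. For the collar, the steel ring with a through hole at (350,288) fits. The white, solid knob is at (330,335) and the dark toroid at (387,400). The stand's post is at (248,313), with the board at (253,370).

I'll move to look at the stand first.

apply_moves:
  travel:
    - [-1,-0.7,-0.25]
    - [-1,-0.7,-0.25]
    - [-1,-0.7,-0.25]
  twist: [0,0,0]
  jaw: 0

```text
time_s: 1.38
tool_pos: [0.2604, 0.4433, 0.2747]
eef_rot: [0.524, 3.096, 0.002]
ft_force: [-0.1, 0.8, 0.6]
opening: 0.997
gripper_force: 0.0
```

apply_moves:
  travel:
    - [-1,-0.7,-0.25]
    - [-1,-0.7,-0.25]
    - [-1,-0.7,-0.25]
  twist: [0,0,0]

```text
time_s: 1.75
tool_pos: [0.3322, 0.3453, 0.2992]
eef_rot: [0.524, 3.096, 0.002]
ft_force: [0.2, 0.8, -0.0]
opening: 1.0
gripper_force: 0.0
```

apply_moves:
  travel:
    - [-1,-0.7,-0.25]
    - [-1,-0.7,-0.25]
    - [-1,-0.7,-0.25]
  twist: [0,0,0]

```text
time_s: 2.12
tool_pos: [0.404, 0.2472, 0.3237]
eef_rot: [0.523, 3.096, 0.002]
ft_force: [-0.7, 1.5, 0.6]
opening: 1.002
gripper_force: 0.0
```

apply_moves:
  travel:
    - [-0.7,-0.7,0]
    - [-0.7,-0.7,0]
    - [-0.7,-0.7,0]
    - [-0.7,-0.7,0]
  twist: [-0.6,-0.6,-0.6,-0.6]

```text
time_s: 2.62
tool_pos: [0.445, 0.1608, 0.3227]
eef_rot: [0.222, -3.133, -0.001]
ft_force: [0.2, -1.1, 1.2]
opening: 1.001
gripper_force: 0.0
```

```bash
cat >> h.py <<'E'
def wproj(p,w):
    M=np.linalg.inv(np.array(p["world_from_camera"])); c=M[:3,:3]@np.array(w)+M[:3,3]; K=np.array(p["camera_matrix"])
    th=np.arctan2(np.hypot(c[0],c[1]),c[2]); u=c[:2]/np.hypot(c[0],c[1])*th; return K[:2,:2]@u+K[:2,2]
def wray(p,uv,z):
    M=np.array(p["world_from_camera"]); K=np.array(p["camera_matrix"]); v=np.linalg.inv(K[:2,:2])@(np.array(uv)-K[:2,2]); th=np.hypot(*v)
    d=M[:3,:3]@np.r_[v/th*np.sin(th),np.cos(th)]; o=M[:3,3]; return o+d*(z-o[2])/d[2]
def st():
    s=bot.read_state(); y=R.from_rotvec(s["eef_rot"]).as_matrix(); print("t",round(float(s["time_s"]),2),"pos",np.round(s["tool_pos"],4),"ydeg",round(float(np.degrees(np.arctan2(y[1,1],y[0,1]))),2),"z",y[:,2].round(3),"F",np.round(s["ft_force"],1),"op",round(float(s["opening"]),3),"gf",round(float(s["gripper_force"]),1),"j6",round(float(s["joint_pos"][5]),2)); return s
def go(target,ydeg):
    "print travel (units, tool axes now) and twist to reach target with tool y at ydeg"
    s=st(); m=R.from_rotvec(s["eef_rot"]).as_matrix(); cur=np.degrees(np.arctan2(m[1,1],m[0,1])); d=(ydeg-cur+90)%180-90
    print("travel",(m.T@(np.array(target)-s["tool_pos"])/0.1).round(3),"twist",round(float(-d/45),3))
E
python3 - <<'E'
from h import *
st(); p=bot.read_camera("wrist"); cv2.imwrite("pics/w1.png",cv2.resize(p["color"],None,fx=1.5,fy=1.5)); print(np.round(p["world_from_camera"],3),p["camera_matrix"])
for q in("stand","board","magnifier","lens","collar","collar_top"):
  print(q,[(round(d["conf"],2),W(p,d["at"]).round(4).tolist(),wproj(p,W(p,d["at"])).round().tolist()) for d in bot.spot_point(p,q)[:3]])
E
```

```text
t 2.62 pos [0.445  0.1608 0.3227] ydeg 98.11 z [-0.001  0.001 -1.   ] F [ 0.2 -1.1  1.2] op 1.001 gf 0.0 j6 0.07
[[-0.141  0.942  0.305  0.367]
 [ 0.99   0.133  0.045  0.15 ]
 [ 0.001  0.308 -0.951  0.449]
 [ 0.     0.     0.     1.   ]] [[297.31863964   0.         259.14033064]
 [  0.         297.31863964 191.26821839]
 [  0.           0.           1.        ]]
stand [(0.78, [0.5329, 0.1588, 0.0009], [250.0, 203.0])]
board [(0.95, [0.4323, 0.1437, 0.0623], [247.0, 147.0])]
magnifier [(0.75, [0.4952, -0.267, 0.0005], [32.0, 153.0])]
lens [(0.92, [0.6038, -0.3274, 0.0027], [16.0, 202.0]), (0.74, [0.3931, -0.2651, 0.0061], [31.0, 99.0])]
collar [(0.91, [0.5864, -0.0255, -0.0007], [141.0, 217.0]), (0.64, [0.7571, -0.2597, 0.0024], [50.0, 271.0])]
collar_top [(0.86, [0.5868, -0.0267, 0.0207], [136.0, 222.0])]
```

View pics/w1.png

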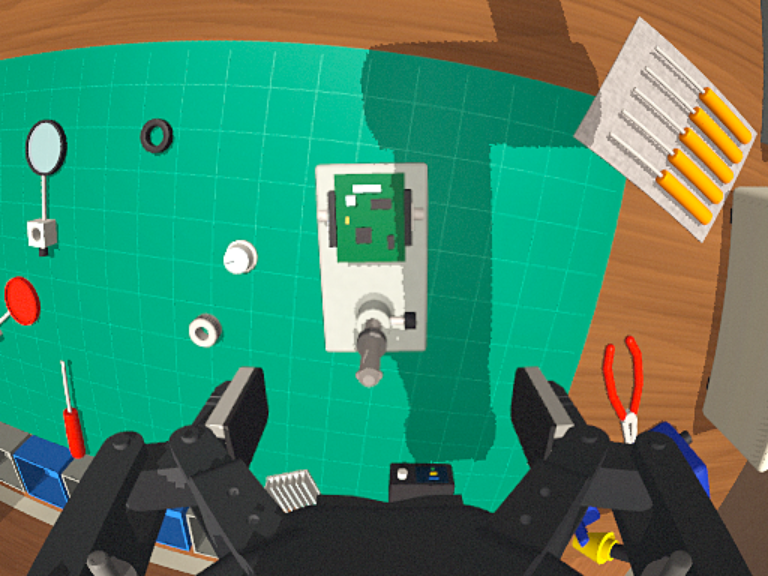

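The wrist view (1.5x) shows the stand's base plate with corners at about (317,165), (428,163), (427,352) and (327,352). The post top is at (370,379), the collar at (205,331), the knob at (240,257), and the grey magnifier block at (42,235).

```bash
python3 - <<'E'
from h import *
p=bot.read_camera("wrist"); s=bot.read_camera("scene")
C=[wray(p,np.array(c)/1.5,.014)[:2] for c in((317,165),(428,163),(427,352),(327,352))]
print(np.round(C,4))
for a,b in((3,0),(2,1)): d=C[b]-C[a]; print(np.degrees(np.arctan2(d[1],d[0]))%360,np.hypot(*d))
d=C[0]-C[1];print(np.degrees(np.arctan2(d[1],d[0]))%360)
for z in(.150,.155,.16,.165,.17,.175,.18): print(z,wray(p,np.array((370,379))/1.5,z).round(4))
g=s["color"][195:265,340:420]; 
gw=p["color"][220:262,225:270]
cv2.imwrite("pics/c1.png",np.hstack([cv2.resize(g,(448,392)),cv2.resize(gw,(336,392*1))]))
E
```

```text
[[0.3936 0.0829]
 [0.3772 0.1894]
 [0.5752 0.2214]
 [0.5909 0.1133]]
188.7771252493764 0.19960715829837863
189.17810290934497 0.20059139209898394
278.7780212883723
0.15 [0.5392 0.1595 0.15  ]
0.155 [0.5363 0.1593 0.155 ]
0.16 [0.5335 0.1592 0.16  ]
0.165 [0.5306 0.159  0.165 ]
0.17 [0.5277 0.1588 0.17  ]
0.175 [0.5248 0.1587 0.175 ]
0.18 [0.522  0.1585 0.18  ]
```

View pics/c1.png

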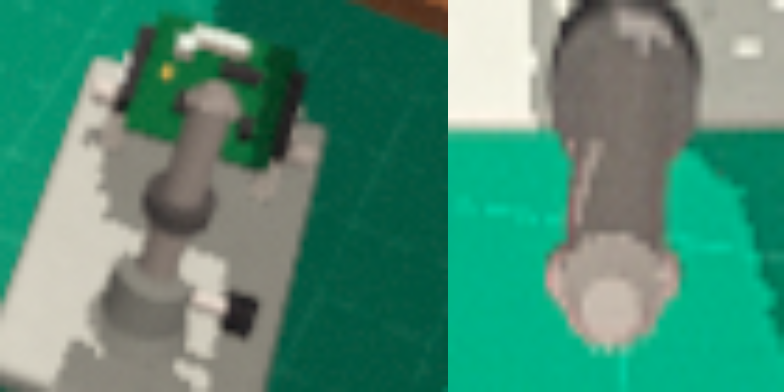

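The left crop shows the post tip in the scene camera at about pixel (377.5,212.5). The right crop shows the tip's flat in the wrist camera at about (247,253), with the two balls bulging out on either side. I'll triangulate the tip, then work out the move to the magnifier.

```bash
python3 - <<'E'
from h import *
from scipy.optimize import least_squares
p=bot.read_camera("wrist"); s=bot.read_camera("scene")
r=least_squares(lambda w:np.r_[wproj(p,w)-[247,253],(np.array(s["camera_matrix"])@(lambda M:M[:3,:3]@w+M[:3,3])(np.linalg.inv(np.array(s["world_from_camera"]))))[:2]/((np.linalg.inv(np.array(s["world_from_camera"]))@np.r_[w,1])[2])-[377.5,212.5]],[.534,.159,.165])
print(r.x,r.fun)
go([.52,-.268,.20],89)
E
```

```text
[0.53693099 0.15912862 0.15498739] [-0.24734771 -0.00512542  0.40114554  0.15515254]
t 3.17 pos [0.4456 0.1594 0.3234] ydeg 98.1 z [ 0.  0. -1.] F [0.6 0.2 0. ] op 0.998 gf 0.0 j6 0.07
travel [-0.134 -4.336  1.233] twist 0.202
```

apply_moves:
  travel:
    - [0,-1,0]
    - [0,-1,0]
  twist: [0,0]

```text
time_s: 3.42
tool_pos: [0.4599, 0.0589, 0.3233]
eef_rot: [-0.222, 3.133, -0.001]
ft_force: [1.1, -0.5, -0.3]
opening: 0.998
gripper_force: 0.0
```

apply_moves:
  travel:
    - [0,-1,0.2]
    - [0,-1,0.2]
  twist: [0,0]

```text
time_s: 3.68
tool_pos: [0.4739, -0.041, 0.3029]
eef_rot: [-0.219, 3.134, -0.0]
ft_force: [0.2, -0.4, -0.2]
opening: 1.002
gripper_force: 0.0
```

apply_moves:
  travel:
    - [0,-1,0.3]
    - [0,-1,0.3]
  twist: [0,0]

```text
time_s: 3.92
tool_pos: [0.4878, -0.1401, 0.2726]
eef_rot: [0.219, -3.134, 0.0]
ft_force: [0.5, 0.4, 0.2]
opening: 0.999
gripper_force: 0.0
```

apply_moves:
  travel:
    - [-0.1,-1,0.5]
    - [-0.1,-1,0.5]
    - [-0.1,-1,0.5]
  twist: [0.2,0.2,0.2]

```text
time_s: 4.3
tool_pos: [0.5111, -0.2376, 0.2207]
eef_rot: [-0.031, -3.138, -0.002]
ft_force: [-0.4, 1.2, -0.5]
opening: 1.002
gripper_force: 0.0
```

apply_moves:
  travel:
    - [0,-0.4,0.2]
    - [0,-0.4,0.2]
  twist: [0,0]

```text
time_s: 4.55
tool_pos: [0.5105, -0.276, 0.2022]
eef_rot: [-0.028, -3.14, -0.002]
ft_force: [0.0, 1.3, -0.3]
opening: 1.004
gripper_force: 0.0
```

```bash
python3 - <<'E'
from h import *
st(); p=bot.read_camera("wrist"); cv2.imwrite("pics/w2.png",cv2.resize(p["color"],None,fx=1.5,fy=1.5))
for q in("magnifier","lens"):
 for f in (bot.spot_point,bot.find_in):
  print(q,[(round(d["conf"],2),W(p,d["at"]).round(4).tolist(),wproj(p,W(p,d["at"])).round().tolist()) for d in f(p,q)[:3]])
E
```

```text
t 4.55 pos [ 0.5105 -0.276   0.2022] ydeg 88.98 z [-0.002  0.001 -1.   ] F [ 0.   1.3 -0.3] op 1.004 gf 0.0 j6 -0.59
magnifier [(0.64, [0.4916, -0.2679, 0.0046], [265.0, 153.0])]
magnifier [(0.97, [0.3984, -0.2693, 0.0125], [263.0, 67.0]), (0.89, [0.6021, -0.3307, 0.0104], [215.0, 245.0])]
lens [(0.96, [0.6046, -0.3305, 0.004], [216.0, 244.0]), (0.58, [0.3939, -0.2692, 0.0073], [263.0, 63.0])]
lens [(0.93, [0.6026, -0.3327, 0.0089], [213.0, 245.0]), (0.63, [0.4028, -0.2688, 0.0103], [263.0, 71.0])]
```

View pics/w2.png

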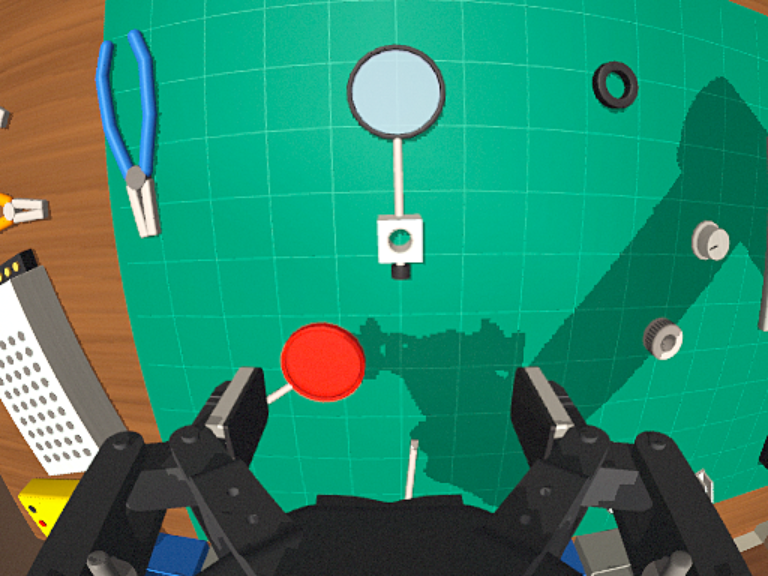

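The wrist view (1.5x) shows the grey magnifier's bore at (400,240), its lens at (396,91), and the thumb screw at (400,270). The red look-alike is at (323,362), well clear of the fingers. The view also confirms the knurled ring with a hole at (663,339) is the collar and the solid piece at (711,242) is the knob.

```bash
python3 - <<'E'
from h import *
p=bot.read_camera("wrist")
b=wray(p,np.array((400,240))/1.5,.026); l=wray(p,np.array((396,91))/1.5,.010)
e1=wray(p,np.array((377.5,216))/1.5,.026);e2=wray(p,np.array((422.5,215.5))/1.5,.026)
d=(l-b)[:2]; print(b.round(4),l.round(4),np.hypot(*d),np.degrees(np.arctan2(d[1],d[0])), e1.round(4),e2.round(4))
go([b[0],b[1],.022],np.degrees(np.arctan2(d[1],d[0]))-90)
E
```

```text
[ 0.4975 -0.2655  0.026 ] [ 0.3926 -0.2668  0.01  ] 0.10486172191696674 -179.33332629644858 [ 0.4803 -0.2809  0.026 ] [ 0.4803 -0.2499  0.026 ]
t 4.85 pos [ 0.5117 -0.2743  0.2042] ydeg 89.18 z [ 0.001 -0.    -1.   ] F [ 0.4 -1.1  0.5] op 1.002 gf 0.0 j6 -0.59
travel [0.145 0.087 1.822] twist -0.033
```

apply_moves:
  travel:
    - [0.145,0.087,0.6]
    - [0.145,0.087,1.0]
    - [0.145,0.087,1.0]
    - [0.145,0.087,1.0]
  twist: [-0.03,-0.03,-0.03,-0.03]

```text
time_s: 5.35
tool_pos: [0.4982, -0.2668, 0.1052]
eef_rot: [-0.013, 3.139, -0.002]
ft_force: [0.5, -0.2, 0.0]
opening: 0.997
gripper_force: 0.0
```

apply_moves:
  travel:
    - [0,0,0.4]
    - [0,0,0.7]
    - [0,0,0.84]
    - [0,0,0.84]
    - [0,0,0.84]
  twist: [0,0,0,0,0]

```text
time_s: 5.98
tool_pos: [0.4983, -0.2673, 0.021]
eef_rot: [-0.012, 3.139, -0.003]
ft_force: [0.5, -0.3, -0.5]
opening: 0.999
gripper_force: 0.0
```

apply_moves:
  travel:
    - [0,0,0]
    - [0,0,0]
    - [0,0,0]
    - [0,0,0]
    - [0,0,0]
    - [0,0,0]
    - [0,0,0]
    - [0,0,0]
  twist: [0,0,0,0,0,0,0,0]
  jaw: 1

```text
time_s: 6.98
tool_pos: [0.4974, -0.2667, 0.0198]
eef_rot: [-0.012, 3.141, -0.001]
ft_force: [-0.5, -1.1, 4.4]
opening: 0.337
gripper_force: 60.6
```

```bash
python3 - <<'E'
from h import *
st()
E
```

```text
t 6.97 pos [ 0.4974 -0.2667  0.0198] ydeg 90.45 z [ 0.001 -0.001 -1.   ] F [-0.5 -1.1  4.4] op 0.337 gf 60.6 j6 -0.61
```

apply_moves:
  travel:
    - [0,0,-0.05]
    - [0,0,-0.2]
    - [0,0,-0.5]
    - [0,0,-1]
    - [0,0,-1]
  twist: [0,0,0,0,0]

```text
time_s: 7.6
tool_pos: [0.4998, -0.2683, 0.1243]
eef_rot: [-0.013, 3.134, -0.008]
ft_force: [1.4, -0.9, -0.5]
opening: 0.339
gripper_force: 60.0
```

apply_moves:
  travel:
    - [0,0.2,-0.5]
    - [0,0.6,-1]
    - [0,1,-1]
    - [0,1,-1]
  twist: [0,0,0,0]

```text
time_s: 8.1
tool_pos: [0.4956, -0.1639, 0.2196]
eef_rot: [0.018, -3.141, -0.001]
ft_force: [-0.3, -0.4, -1.9]
opening: 0.339
gripper_force: 59.9
```

apply_moves:
  travel:
    - [0,0.5,0]
    - [0,1,0]
    - [0,1,0]
  twist: [0,0,0]

```text
time_s: 8.48
tool_pos: [0.4942, -0.0642, 0.2182]
eef_rot: [0.019, -3.139, -0.002]
ft_force: [-0.6, -1.4, -2.3]
opening: 0.334
gripper_force: 60.1
```

apply_moves:
  travel:
    - [-0.1,0.5,-0.1]
    - [-0.2,1,-0.1]
    - [-0.2,1,-0.1]
  twist: [-0.1,-0.19,-0.19]

```text
time_s: 8.85
tool_pos: [0.5149, 0.0352, 0.2286]
eef_rot: [0.252, -3.131, -0.0]
ft_force: [0.3, -0.8, -1.8]
opening: 0.343
gripper_force: 60.3
```

```bash
python3 - <<'E'
from h import *
go([.536,.159,.22],99)
E
```

```text
t 8.85 pos [0.5149 0.0352 0.2286] ydeg 99.21 z [-0.001  0.    -1.   ] F [ 0.3 -0.8 -1.8] op 0.343 gf 60.3 j6 -0.22
travel [-0.406  1.189  0.086] twist 0.005
```

apply_moves:
  travel:
    - [-0.2,0.5,0]
    - [-0.4,0.7,0]
    - [-0.4,0.7,0]
    - [-0.4,0.7,0]
  twist: [0,0,0,0]

```text
time_s: 9.35
tool_pos: [0.5428, 0.1074, 0.2287]
eef_rot: [0.243, -3.131, 0.001]
ft_force: [-0.5, 0.3, -1.6]
opening: 0.338
gripper_force: 60.4
```

```bash
python3 - <<'E'
from h import *
st(); p=bot.read_camera("wrist"); s=bot.read_camera("scene"); t=bot.read_camera("top")
print(wproj(p,[.5365,.159,.155]))
q=wproj(p,[.536,.159,.16]).round().astype(int)
def crop(im,c,w,h):
    x,y=np.clip(c[0]-w//2,0,512-w),np.clip(c[1]-h//2,0,384-h); print("origin",x,y); return im[y:y+h,x:x+w]
A=cv2.resize(crop(p["color"],q,100,120),(500,600)); q2=px(t,[.53,.13,.17]).astype(int); B=cv2.resize(crop(t["color"],q2,60,60),(300,300)); q3=px(s,[.53,.12,.17]).astype(int); C=cv2.resize(crop(s["color"],q3,100,100),(300,300))
cv2.imwrite("pics/c2.png",np.hstack([A,np.vstack([B,C])]))
for n in("stand","board"): print([(round(d["conf"],2),W(p,d["at"]).round(4).tolist()) for d in bot.spot_point(p,n)[:2]])
E
```

```text
t 9.35 pos [0.5428 0.1074 0.2287] ydeg 98.89 z [-0.002 -0.001 -1.   ] F [-0.5  0.3 -1.6] op 0.338 gf 60.4 j6 -0.07
[328.75377479 211.85303308]
origin 280 154
origin 133 177
origin 313 148
[(0.96, [0.5337, 0.1573, -0.0017]), (0.22, [0.432, 0.1411, 0.0626])]
[(0.79, [0.4307, 0.1438, 0.063])]
```

View pics/c2.png

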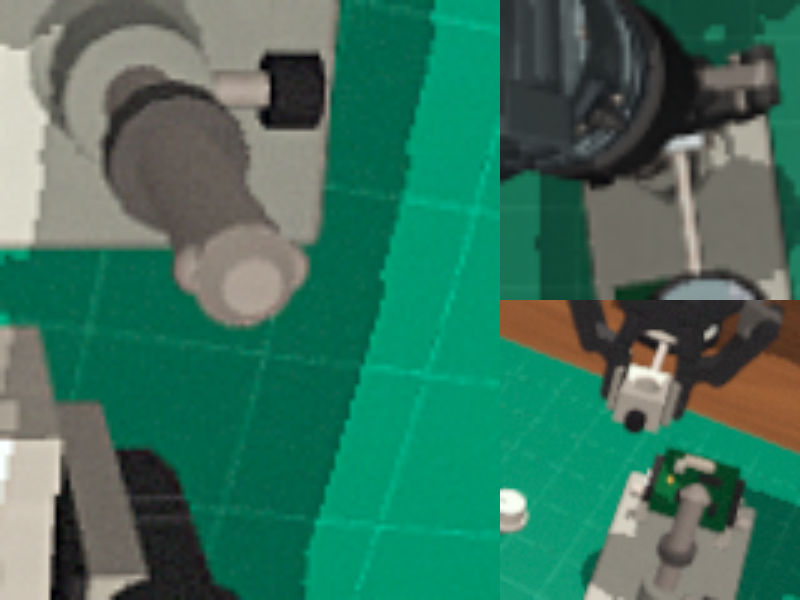

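The crop shows the post tip's flat in the wrist camera at full-image pixel (330.4,211.4). The prediction was (328.8,211.9), so it's about 1–2 mm off. The block is held level and the rod points along the stand.

```bash
python3 - <<'E'
from h import *
from scipy.optimize import least_squares
p=bot.read_camera("wrist"); s=bot.read_camera("scene")
p1=dict(p); p1["world_from_camera"]=np.array([[-.141,.942,.305,.367],[.99,.133,.045,.150],[.001,.308,-.951,.449],[0,0,0,1]])
for z in(.15,.155,.16,.165): print(z,wray(p,(330.4,211.4),z).round(4))
def pp(w): c=np.linalg.inv(np.array(s["world_from_camera"]))@np.r_[w,1]; u=np.array(s["camera_matrix"])@c[:3]; return u[:2]/u[2]
r=least_squares(lambda w:np.r_[wproj(p1,w)-[247,253],wproj(p,w)-[330.4,211.4],pp(w)-[377.5,212.5]],[.534,.159,.165]); print(r.x.round(4),r.fun.round(2))
# bore of held block as seen by scene/wrist not needed; go above
go([r.x[0],r.x[1],.205],99)
E
```

```text
0.15 [0.5382 0.1629 0.15  ]
0.155 [0.5364 0.1613 0.155 ]
0.16 [0.5346 0.1597 0.16  ]
0.165 [0.5328 0.1581 0.165 ]
[0.5362 0.1607 0.1554] [ 0.06  0.31 -0.54 -0.17  1.31  0.11]
t 9.7 pos [0.5429 0.1086 0.2294] ydeg 98.96 z [ 0. -0. -1.] F [-0.5 -0.2 -0.4] op 0.339 gf 60.4 j6 -0.07
travel [-0.014  0.525  0.244] twist -0.001
```

apply_moves:
  travel:
    - [-0.01,0.3,0.1]
    - [-0.01,0.52,0.25]
    - [-0.01,0.52,0.35]
    - [-0.01,0.52,0.35]
    - [-0.01,0.52,0.35]
  twist: [0,0,0,0,0]

```text
time_s: 10.32
tool_pos: [0.5363, 0.16, 0.1948]
eef_rot: [-0.245, 3.131, -0.0]
ft_force: [0.2, -0.1, -1.1]
opening: 0.342
gripper_force: 60.4
```

```bash
python3 - <<'E'
from h import *
go([.5362,.1603,.18],99)
E
```

```text
t 10.32 pos [0.5363 0.16   0.1948] ydeg 98.95 z [ 0.001 -0.    -1.   ] F [ 0.2 -0.1 -1.1] op 0.342 gf 60.4 j6 0.02
travel [0.001 0.003 0.148] twist -0.001
```

Underside is now at about 0.175, above the tip. I'll go down slowly in small steps.

apply_moves:
  travel:
    - [0,0,0.04]
    - [0,0,0.08]
    - [0,0,0.12]
    - [0,0,0.15]
    - [0,0,0.18]
    - [0,0,0.2]
    - [0,0,0.2]
  twist: [0,0,0,0,0,0,0]

```text
time_s: 11.2
tool_pos: [0.5359, 0.1604, 0.1743]
eef_rot: [-0.246, 3.132, -0.001]
ft_force: [1.0, -1.5, 0.4]
opening: 0.337
gripper_force: 60.6
```

apply_moves:
  travel:
    - [0,0,0.02]
    - [0,0,0.04]
    - [0,0,0.04]
  twist: [0,0,0]

```text
time_s: 11.58
tool_pos: [0.5362, 0.1593, 0.1718]
eef_rot: [-0.245, 3.13, -0.005]
ft_force: [-1.7, -6.1, 5.8]
opening: 0.337
gripper_force: 61.1
```

apply_moves:
  travel:
    - [0,-0.01,0]
    - [0,-0.015,0]
    - [0,-0.015,0]
  twist: [0,0,0]

```text
time_s: 11.95
tool_pos: [0.5362, 0.1588, 0.1712]
eef_rot: [-0.246, 3.131, -0.001]
ft_force: [-1.4, -2.8, 6.1]
opening: 0.338
gripper_force: 61.2
```

apply_moves:
  travel:
    - [0,0,0.01]
    - [0,0,0.02]
    - [0,0,0.02]
  twist: [0,0,0]

```text
time_s: 12.32
tool_pos: [0.5363, 0.1587, 0.1706]
eef_rot: [-0.246, 3.13, -0.002]
ft_force: [-4.5, -3.9, 13.7]
opening: 0.339
gripper_force: 62.4
```

apply_moves:
  travel:
    - [0.01,-0.01,0]
    - [0.01,-0.01,0]
    - [0.01,-0.01,0]
  twist: [0,0,0]

```text
time_s: 12.7
tool_pos: [0.5363, 0.1585, 0.1706]
eef_rot: [-0.247, 3.128, 0.002]
ft_force: [-3.0, -0.9, 10.5]
opening: 0.337
gripper_force: 62.0
```

apply_moves:
  travel:
    - [0,0,0.01]
    - [0,0,0.02]
    - [0,0,0.02]
  twist: [0,0,0]

```text
time_s: 13.08
tool_pos: [0.5361, 0.1585, 0.1676]
eef_rot: [-0.247, 3.129, 0.001]
ft_force: [-0.0, -0.2, 2.5]
opening: 0.334
gripper_force: 60.9
```

The lower end is over the balls and the force has dropped. I'll keep sliding it down steadily.

apply_moves:
  travel:
    - [0,0,0.02]
    - [0,0,0.04]
    - [0,0,0.06]
    - [0,0,0.08]
    - [0,0,0.1]
    - [0,0,0.12]
    - [0,0,0.14]
    - [0,0,0.16]
    - [0,0,0.16]
  twist: [0,0,0,0,0,0,0,0,0]

```text
time_s: 14.2
tool_pos: [0.5352, 0.1581, 0.1495]
eef_rot: [0.247, -3.131, -0.0]
ft_force: [2.6, 0.7, -3.5]
opening: 0.341
gripper_force: 60.3
```

apply_moves:
  travel:
    - [0,0,0.02]
    - [0,0,0.04]
    - [0,0,0.06]
    - [0,0,0.08]
    - [0,0,0.1]
    - [0,0,0.12]
    - [0,0,0.14]
    - [0,0,0.16]
    - [0,0,0.16]
  twist: [0,0,0,0,0,0,0,0,0]

```text
time_s: 15.32
tool_pos: [0.5352, 0.1581, 0.134]
eef_rot: [0.247, -3.132, -0.0]
ft_force: [1.4, -0.0, -2.0]
opening: 0.338
gripper_force: 60.4
```

apply_moves:
  travel:
    - [0,0,0.02]
    - [0,0,0.04]
    - [0,0,0.06]
    - [0,0,0.08]
    - [0,0,0.1]
    - [0,0,0.11]
    - [0,0,0.12]
    - [0,0,0.12]
  twist: [0,0,0,0,0,0,0,0]

```text
time_s: 16.32
tool_pos: [0.5352, 0.1581, 0.1222]
eef_rot: [0.247, -3.132, -0.0]
ft_force: [0.8, 1.1, -1.9]
opening: 0.34
gripper_force: 60.4
```

apply_moves:
  travel:
    - [0,0,0.01]
    - [0,0,0.02]
    - [0,0,0.03]
    - [0,0,0.03]
  twist: [0,0,0,0]

```text
time_s: 16.82
tool_pos: [0.5352, 0.1581, 0.1192]
eef_rot: [0.247, -3.132, -0.0]
ft_force: [1.8, 1.1, -1.4]
opening: 0.339
gripper_force: 60.4
```

apply_moves:
  travel:
    - [0,0,0.01]
    - [0,0,0.02]
    - [0,0,0.02]
  twist: [0,0,0]

```text
time_s: 17.2
tool_pos: [0.5353, 0.1581, 0.1183]
eef_rot: [-0.247, 3.131, -0.0]
ft_force: [-1.7, 1.0, 6.3]
opening: 0.333
gripper_force: 61.5
```

apply_moves:
  travel:
    - [0,0,0.01]
    - [0,0,0.02]
    - [0,0,0.02]
  twist: [0,0,0]

```text
time_s: 17.58
tool_pos: [0.5353, 0.1581, 0.1183]
eef_rot: [-0.247, 3.13, -0.0]
ft_force: [-5.7, -1.8, 19.4]
opening: 0.344
gripper_force: 63.0
```

The block is seated on the shoulder: Fz rises to 19 N with no travel at TCP z 0.1183, so the shoulder is at about 0.0985. I'll ease off, let go, and back off upward.

apply_moves:
  travel:
    - [0,0,-0.02]
    - [0,0,-0.025]
    - [0,0,-0.025]
  twist: [0,0,0]

```text
time_s: 17.95
tool_pos: [0.5355, 0.1581, 0.1183]
eef_rot: [-0.247, 3.131, 0.0]
ft_force: [-2.7, -0.1, 6.2]
opening: 0.336
gripper_force: 61.2
```

apply_moves:
  travel:
    - [0,0,0]
    - [0,0,0]
    - [0,0,0]
    - [0,0,0]
    - [0,0,0]
    - [0,0,0]
  twist: [0,0,0,0,0,0]
  jaw: 0

```text
time_s: 18.7
tool_pos: [0.5353, 0.1581, 0.1178]
eef_rot: [-0.247, 3.132, 0.0]
ft_force: [-0.5, -1.0, -0.3]
opening: 0.998
gripper_force: 0.0
```

apply_moves:
  travel:
    - [0,0,-0.3]
    - [0,0,-0.8]
    - [0,0,-1]
    - [0,0,-1]
  twist: [0,0,0,0]

```text
time_s: 19.2
tool_pos: [0.5368, 0.1583, 0.2198]
eef_rot: [-0.246, 3.127, 0.001]
ft_force: [-0.1, -0.8, 0.2]
opening: 1.0
gripper_force: 0.0
```

```bash
python3 - <<'E'
from h import *
p=bot.read_camera("wrist"); cv2.imwrite("pics/w3.png",cv2.resize(p["color"],None,fx=1.5,fy=1.5))
for q in("magnifier","lens","collar","collar_top","stand"): print(q,[(round(d["conf"],2),W(p,d["at"]).round(4).tolist(),wproj(p,W(p,d["at"])).round().tolist()) for d in bot.spot_point(p,q)[:3]])
go([.586,-.027,.2],99)
E
```

```text
magnifier [(0.62, [0.5291, 0.1569, 0.1066], [258.0, 183.0])]
lens [(0.68, [0.4342, 0.1411, 0.0997], [257.0, 67.0]), (0.39, [0.5345, 0.1575, 0.0019], [258.0, 162.0])]
collar [(0.89, [0.5869, -0.0273, -0.0014], [114.0, 181.0])]
collar_top [(0.83, [0.5857, -0.0274, 0.0206], [106.0, 185.0])]
stand [(0.81, [0.5318, 0.1597, 0.0033], [260.0, 160.0])]
t 19.5 pos [0.5344 0.1579 0.2163] ydeg 99.0 z [-0.003 -0.    -1.   ] F [-0.1  1.4  1.3] op 1.0 gf 0.0 j6 0.02
travel [-0.221 -1.907  0.162] twist 0.0
```

View pics/w3.png

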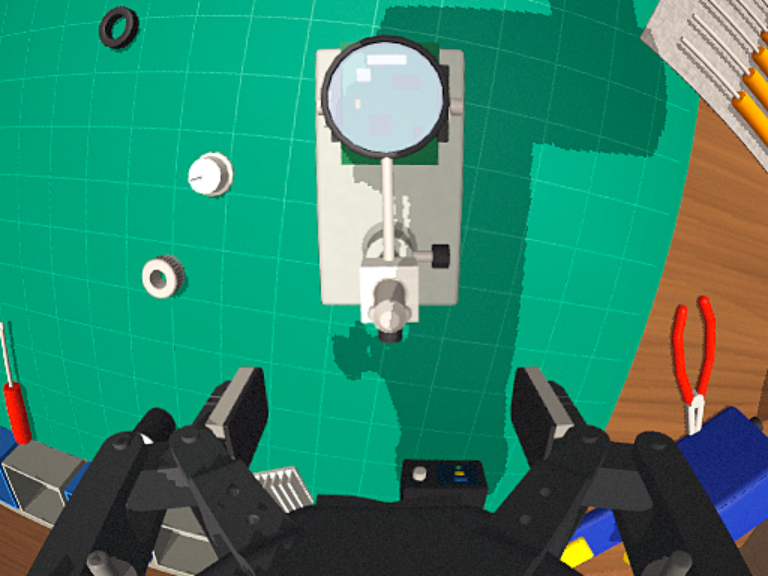

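The block sits on the shoulder with the lens at (386,97) over the board and the post rising through its bore at (390,313). The collar's bore is at (158,278), and the knob at (210,175) is separate.

```bash
python3 - <<'E'
from h import *
p=bot.read_camera("wrist")
c=wray(p,np.array((159,277))/1.5,.020); print("collar",c.round(4)); print("tip",wray(p,np.array((390,314))/1.5,.1575).round(4))
go([c[0],c[1],.12],99)
E
```

```text
collar [ 0.5805 -0.0269  0.02  ]
tip [0.5279 0.1581 0.1575]
t 19.55 pos [0.5346 0.1579 0.2165] ydeg 99.0 z [-0.002 -0.    -1.   ] F [-0.2 -0.   0.3] op 1.0 gf 0.0 j6 0.02
travel [-0.166 -1.897  0.965] twist 0.0
```

apply_moves:
  travel:
    - [-0.1,-0.5,0]
    - [-0.15,-1,0.1]
    - [-0.15,-1,0.1]
  twist: [0,0,0]

```text
time_s: 19.92
tool_pos: [0.5658, 0.0588, 0.2063]
eef_rot: [0.239, -3.13, 0.001]
ft_force: [-1.1, 1.1, -0.1]
opening: 0.999
gripper_force: 0.0
```

apply_moves:
  travel:
    - [-0.1,-0.5,0.2]
    - [-0.25,-0.9,0.6]
    - [-0.25,-0.9,0.6]
    - [-0.25,-0.9,0.6]
  twist: [0,0,0,0]

```text
time_s: 20.42
tool_pos: [0.604, -0.0223, 0.1477]
eef_rot: [0.247, -3.131, -0.002]
ft_force: [-0.1, -0.2, 1.0]
opening: 0.997
gripper_force: 0.0
```

```bash
python3 - <<'E'
from h import *
st(); p=bot.read_camera("wrist"); cv2.imwrite("pics/w4.png",p["color"][60:260,130:400].repeat(3,0).repeat(3,1)[:600,:800])
for q in("collar","collar_top","knob"): print(q,[(round(d["conf"],2),W(p,d["at"]).round(4).tolist(),wproj(p,W(p,d["at"])).round().tolist()) for d in bot.spot_point(p,q)[:3]])
E
```

```text
t 20.43 pos [ 0.604  -0.0223  0.1477] ydeg 99.04 z [-0.001  0.001 -1.   ] F [-0.1 -0.2  1. ] op 0.997 gf 0.0 j6 -0.3
collar [(0.75, [0.5888, -0.0278, 0.0014], [255.0, 166.0])]
collar_top [(0.75, [0.5886, -0.0267, 0.0186], [256.0, 170.0])]
knob [(0.67, [0.5017, 0.0089, -0.0045], [309.0, 81.0])]
```

View pics/w4.png

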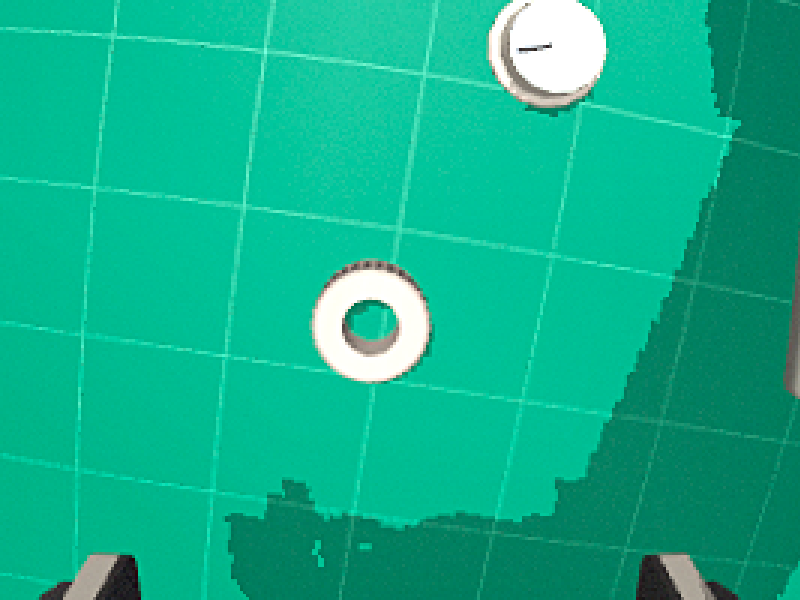

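The crop shows the through-bored knurled collar with its top centre at full-image pixel (253.7,169). The solid knob, with its pointer line, is well clear.

```bash
python3 - <<'E'
from h import *
p=bot.read_camera("wrist")
c=wray(p,(253.7,169),.020); print("collar",c.round(4))
go([c[0],c[1],.0195],99)
E
```

```text
collar [ 0.5894 -0.0289  0.02  ]
t 20.68 pos [ 0.6049 -0.0223  0.149 ] ydeg 99.09 z [ 0.002 -0.    -1.   ] F [ 0.2 -1.1 -0.4] op 1.002 gf 0.0 j6 -0.3
travel [ 0.166 -0.04   1.295] twist 0.002
```

apply_moves:
  travel:
    - [0.16,-0.04,0.4]
    - [0.16,-0.04,0.8]
    - [0.16,-0.04,0.8]
  twist: [0,0,0]

```text
time_s: 21.05
tool_pos: [0.5863, -0.0288, 0.0655]
eef_rot: [0.247, -3.126, -0.003]
ft_force: [-0.3, 0.4, 0.3]
opening: 1.0
gripper_force: 0.0
```

apply_moves:
  travel:
    - [0,0,0.3]
    - [0,0,0.5]
    - [0,0,0.5]
  twist: [0,0,0]

```text
time_s: 21.42
tool_pos: [0.5894, -0.0294, 0.0184]
eef_rot: [0.247, -3.131, -0.0]
ft_force: [-0.8, -0.2, 0.7]
opening: 1.001
gripper_force: 0.0
```

apply_moves:
  travel:
    - [0,0,0]
    - [0,0,0]
    - [0,0,0]
    - [0,0,0]
    - [0,0,0]
    - [0,0,0]
    - [0,0,0]
    - [0,0,0]
  twist: [0,0,0,0,0,0,0,0]
  jaw: 1

```text
time_s: 22.42
tool_pos: [0.5904, -0.0298, 0.0193]
eef_rot: [-0.246, 3.13, -0.0]
ft_force: [-0.8, 0.2, 5.6]
opening: 0.379
gripper_force: 59.0
```

```bash
python3 - <<'E'
from h import *
go([.536,.159,.2],99)
E
```

```text
t 22.43 pos [ 0.5904 -0.0298  0.0193] ydeg 99.01 z [ 0.002 -0.    -1.   ] F [-0.8  0.2  5.6] op 0.379 gf 59.0 j6 -0.32
travel [ 0.238  1.95  -1.808] twist 0.0
```

apply_moves:
  travel:
    - [0,0,-0.05]
    - [0,0,-0.3]
    - [0,0,-0.8]
    - [0,0,-1]
    - [0,0,-1]
  twist: [0,0,0,0,0]

```text
time_s: 23.05
tool_pos: [0.591, -0.03, 0.1199]
eef_rot: [-0.246, 3.128, -0.001]
ft_force: [0.1, 0.1, -1.6]
opening: 0.376
gripper_force: 59.8
```

apply_moves:
  travel:
    - [0,0,-0.5]
    - [0,0.4,-1]
    - [0,0.9,-1]
    - [0,0.9,-1]
  twist: [0,0,0,0]

```text
time_s: 23.55
tool_pos: [0.5741, 0.062, 0.2169]
eef_rot: [0.254, -3.13, -0.002]
ft_force: [0.3, -0.3, -1.7]
opening: 0.374
gripper_force: 60.1
```

apply_moves:
  travel:
    - [0.1,0.4,0]
    - [0.24,0.8,0]
    - [0.24,0.8,0]
    - [0.24,0.8,0]
  twist: [0,0,0,0]

```text
time_s: 24.05
tool_pos: [0.5388, 0.1335, 0.2165]
eef_rot: [0.246, -3.13, 0.001]
ft_force: [0.6, -0.5, -1.0]
opening: 0.381
gripper_force: 60.2
```

```bash
python3 - <<'E'
from h import *
go([.536,.158,.19],99)
p=bot.read_camera("wrist")
s=bot.read_camera("scene")
q=px(s,[.535,.14,.18]).astype(int)
A=cv2.resize(p["color"][130:330,160:360],(500,500)); B=s["color"][q[1]-40:q[1]+40,q[0]-24:q[0]+24]
cv2.imwrite("pics/c5.png",np.hstack([A,cv2.resize(B,(300,500))]))
E
```

```text
t 24.05 pos [0.5388 0.1335 0.2165] ydeg 98.98 z [-0.002 -0.001 -1.   ] F [ 0.6 -0.5 -1. ] op 0.381 gf 60.2 j6 -0.03
travel [-0.011  0.247  0.265] twist -0.001
```

View pics/c5.png

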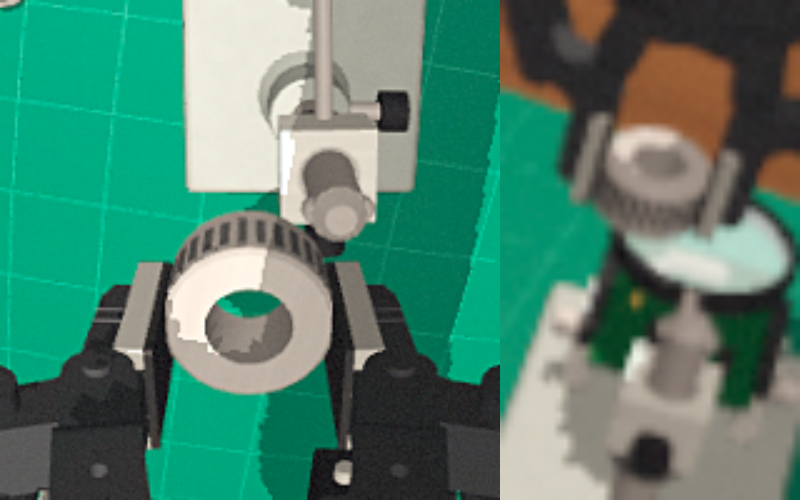

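The crop shows the collar gripped level with its top bore centre at (259.6,260) full-image. The post tip's flat is beyond it at (297.2,218).

```bash
python3 - <<'E'
from h import *
p=bot.read_camera("wrist")
print("tip",wray(p,(297.2,218),.1575).round(4),"collar",wray(p,(259.6,260),.2172).round(4)); 
d=wray(p,(297.2,218),.1575)-wray(p,(259.6,260),.2172); m=R.from_rotvec(bot.read_state()["eef_rot"]).as_matrix(); print((m.T@d*10).round(3)); st()
E
```

```text
tip [0.5357 0.1595 0.1575] collar [0.5367 0.1336 0.2172]
[-0.031  0.258  0.597]
t 24.2 pos [0.5395 0.1332 0.2172] ydeg 98.91 z [-0.001 -0.    -1.   ] F [-0.3 -0.4 -0.9] op 0.378 gf 60.2 j6 -0.03
```

apply_moves:
  travel:
    - [-0.025,0.15,0.1]
    - [-0.025,0.25,0.2]
    - [-0.025,0.25,0.3]
    - [-0.025,0.25,0.3]
    - [-0.025,0.25,0.3]
  twist: [0,0,0,0,0]

```text
time_s: 24.82
tool_pos: [0.5377, 0.1593, 0.1878]
eef_rot: [-0.246, 3.132, -0.0]
ft_force: [0.6, -0.3, -0.9]
opening: 0.381
gripper_force: 60.2
```

apply_moves:
  travel:
    - [0,0,0.02]
    - [0,0,0.04]
    - [0,0,0.06]
    - [0,0,0.08]
    - [0,0,0.1]
    - [0,0,0.11]
    - [0,0,0.11]
  twist: [0,0,0,0,0,0,0]

```text
time_s: 25.7
tool_pos: [0.5376, 0.1595, 0.1767]
eef_rot: [0.247, -3.132, -0.0]
ft_force: [-0.4, -0.9, -0.7]
opening: 0.378
gripper_force: 60.2
```

apply_moves:
  travel:
    - [0,0,0.01]
    - [0,0,0.02]
    - [0,0,0.02]
  twist: [0,0,0]

```text
time_s: 26.08
tool_pos: [0.5376, 0.1595, 0.1747]
eef_rot: [0.247, -3.132, -0.0]
ft_force: [-0.0, 1.1, -1.4]
opening: 0.382
gripper_force: 60.2
```

apply_moves:
  travel:
    - [0,0,0.01]
    - [0,0,0.02]
    - [0,0,0.02]
  twist: [0,0,0]

```text
time_s: 26.45
tool_pos: [0.5376, 0.1595, 0.1727]
eef_rot: [0.247, -3.132, -0.0]
ft_force: [0.6, 0.9, -1.5]
opening: 0.384
gripper_force: 60.2
```

apply_moves:
  travel:
    - [0,0,0.01]
    - [0,0,0.02]
    - [0,0,0.02]
  twist: [0,0,0]

```text
time_s: 26.82
tool_pos: [0.5377, 0.1592, 0.1708]
eef_rot: [-0.246, 3.132, -0.001]
ft_force: [-0.1, -1.0, 0.6]
opening: 0.38
gripper_force: 60.2
```

apply_moves:
  travel:
    - [0,-0.005,0.01]
    - [0,-0.005,0.02]
    - [0,-0.005,0.02]
  twist: [0,0,0]

```text
time_s: 27.2
tool_pos: [0.538, 0.1587, 0.1694]
eef_rot: [-0.246, 3.131, -0.001]
ft_force: [-0.5, -2.6, 4.1]
opening: 0.378
gripper_force: 60.7
```

apply_moves:
  travel:
    - [0,0,0.01]
    - [0,0,0.01]
  twist: [0,0]

```text
time_s: 27.45
tool_pos: [0.5381, 0.1588, 0.1687]
eef_rot: [-0.246, 3.13, -0.001]
ft_force: [-1.1, -2.9, 5.8]
opening: 0.387
gripper_force: 60.9
```

apply_moves:
  travel:
    - [0.005,-0.008,0.01]
    - [0.005,-0.008,0.02]
    - [0.005,-0.008,0.02]
  twist: [0,0,0]

```text
time_s: 27.82
tool_pos: [0.5378, 0.1586, 0.1665]
eef_rot: [-0.247, 3.13, 0.002]
ft_force: [-1.0, -0.3, 2.9]
opening: 0.377
gripper_force: 60.6
```

apply_moves:
  travel:
    - [0,0,0.01]
    - [0,0,0.01]
  twist: [0,0]

```text
time_s: 28.08
tool_pos: [0.5374, 0.1584, 0.1644]
eef_rot: [-0.247, 3.132, 0.001]
ft_force: [0.6, 1.4, 0.1]
opening: 0.38
gripper_force: 60.4
```

Lower end is past the balls. Home should be at TCP z of about 0.144.

apply_moves:
  travel:
    - [0,0,0.02]
    - [0,0,0.04]
    - [0,0,0.06]
    - [0,0,0.08]
    - [0,0,0.1]
    - [0,0,0.12]
    - [0,0,0.12]
  twist: [0,0,0,0,0,0,0]

```text
time_s: 28.95
tool_pos: [0.5373, 0.1581, 0.152]
eef_rot: [0.247, -3.131, -0.0]
ft_force: [2.5, 2.1, -2.9]
opening: 0.376
gripper_force: 60.1
```

apply_moves:
  travel:
    - [0,0,0.01]
    - [0,0,0.02]
    - [0,0,0.03]
    - [0,0,0.04]
    - [0,0,0.05]
    - [0,0,0.06]
    - [0,0,0.06]
  twist: [0,0,0,0,0,0,0]

```text
time_s: 29.82
tool_pos: [0.5368, 0.158, 0.1463]
eef_rot: [0.247, -3.131, 0.0]
ft_force: [0.3, 1.9, -3.7]
opening: 0.376
gripper_force: 60.5
```

apply_moves:
  travel:
    - [0,0,0.01]
    - [0,0,0.015]
    - [0,0,0.015]
  twist: [0,0,0]

```text
time_s: 30.2
tool_pos: [0.5375, 0.1579, 0.1455]
eef_rot: [-0.246, 3.132, -0.001]
ft_force: [-0.1, 0.5, -2.0]
opening: 0.375
gripper_force: 60.7
```

apply_moves:
  travel:
    - [0,0,0.01]
    - [0,0,0.015]
    - [0,0,0.015]
  twist: [0,0,0]

```text
time_s: 30.58
tool_pos: [0.538, 0.1582, 0.1444]
eef_rot: [-0.246, 3.13, 0.0]
ft_force: [0.2, 0.1, 3.0]
opening: 0.38
gripper_force: 61.0
```

apply_moves:
  travel:
    - [0,0,0.01]
    - [0,0,0.015]
    - [0,0,0.015]
  twist: [0,0,0]

```text
time_s: 30.95
tool_pos: [0.5381, 0.1583, 0.1439]
eef_rot: [-0.247, 3.129, 0.001]
ft_force: [-2.1, -0.3, 9.8]
opening: 0.379
gripper_force: 61.8
```

apply_moves:
  travel:
    - [0,0,0.01]
    - [0,0,0.01]
    - [0,0,0.01]
  twist: [0,0,0]

```text
time_s: 31.32
tool_pos: [0.5382, 0.1583, 0.1438]
eef_rot: [-0.247, 3.129, 0.001]
ft_force: [-3.7, -0.5, 15.0]
opening: 0.377
gripper_force: 62.3
```

apply_moves:
  travel:
    - [0,0,-0.015]
    - [0,0,-0.03]
    - [0,0,-0.03]
  twist: [0,0,0]

```text
time_s: 31.7
tool_pos: [0.5376, 0.1582, 0.1443]
eef_rot: [-0.246, 3.131, 0.0]
ft_force: [1.0, 0.1, 2.3]
opening: 0.383
gripper_force: 61.0
```

apply_moves:
  travel:
    - [0,0,-0.005]
    - [0,0,-0.01]
    - [0,0,-0.01]
  twist: [0,0,0]

```text
time_s: 32.08
tool_pos: [0.5369, 0.158, 0.1449]
eef_rot: [0.246, -3.131, 0.0]
ft_force: [1.6, -0.3, -0.9]
opening: 0.38
gripper_force: 60.8
```

The collar is seated firmly at z 0.1438 with 15 N. Now the light upward tug, in half-millimetre steps.

apply_moves:
  travel:
    - [0,0,-0.005]
    - [0,0,-0.01]
    - [0,0,-0.01]
  twist: [0,0,0]

```text
time_s: 32.45
tool_pos: [0.5369, 0.1581, 0.146]
eef_rot: [0.247, -3.131, -0.0]
ft_force: [0.2, 0.3, -2.0]
opening: 0.384
gripper_force: 60.6
```

apply_moves:
  travel:
    - [0,0,-0.005]
    - [0,0,-0.005]
  twist: [0,0]

```text
time_s: 32.7
tool_pos: [0.537, 0.1582, 0.1465]
eef_rot: [0.247, -3.131, -0.001]
ft_force: [-0.5, 1.2, -3.9]
opening: 0.38
gripper_force: 60.4
```

apply_moves:
  travel:
    - [0,0,-0.005]
    - [0,0,-0.005]
  twist: [0,0]

```text
time_s: 32.95
tool_pos: [0.5369, 0.1581, 0.1468]
eef_rot: [0.247, -3.131, -0.0]
ft_force: [-0.6, 0.5, -6.5]
opening: 0.381
gripper_force: 60.2
```

apply_moves:
  travel:
    - [0,0,-0.004]
    - [0,0,-0.004]
  twist: [0,0]

```text
time_s: 33.2
tool_pos: [0.5369, 0.1581, 0.1471]
eef_rot: [0.247, -3.131, -0.0]
ft_force: [0.3, 2.4, -9.5]
opening: 0.381
gripper_force: 60.3
```

The balls hold the collar back: the force climbs to 9.5 N with almost no travel. I'll ease it back down onto the block and let go.

apply_moves:
  travel:
    - [0,0,0.01]
    - [0,0,0.02]
    - [0,0,0.028]
    - [0,0,0.034]
    - [0,0,0.034]
  twist: [0,0,0,0,0]

```text
time_s: 33.83
tool_pos: [0.5379, 0.1581, 0.145]
eef_rot: [-0.246, 3.13, 0.0]
ft_force: [-0.3, 0.4, 1.8]
opening: 0.379
gripper_force: 61.2
```

```bash
python3 - <<'E'
from h import *
st()
E
```

```text
t 33.83 pos [0.5379 0.1581 0.145 ] ydeg 99.0 z [ 0.002  0.    -1.   ] F [-0.3  0.4  1.8] op 0.379 gf 61.2 j6 0.02
```

apply_moves:
  travel:
    - [0,0,0.005]
    - [0,0,0.005]
  twist: [0,0]

```text
time_s: 34.08
tool_pos: [0.5381, 0.1582, 0.1446]
eef_rot: [-0.246, 3.13, 0.001]
ft_force: [-0.7, 0.8, 3.9]
opening: 0.377
gripper_force: 61.5
```

apply_moves:
  travel:
    - [0,0,0]
    - [0,0,0]
    - [0,0,0]
    - [0,0,0]
    - [0,0,0]
    - [0,0,0]
  twist: [0,0,0,0,0,0]
  jaw: 0

```text
time_s: 34.83
tool_pos: [0.5374, 0.1581, 0.1438]
eef_rot: [-0.247, 3.132, 0.0]
ft_force: [-0.1, -0.9, -0.6]
opening: 0.999
gripper_force: 0.0
```

apply_moves:
  travel:
    - [0,0,-0.3]
    - [0,0,-0.8]
    - [0,0,-1]
    - [0,0,-1]
  twist: [0,0,0,0]

```text
time_s: 35.33
tool_pos: [0.5387, 0.1583, 0.2457]
eef_rot: [-0.246, 3.128, 0.001]
ft_force: [-0.3, -0.5, -0.6]
opening: 1.001
gripper_force: 0.0
```

```bash
python3 - <<'E'
from h import *
st(); p=bot.read_camera("wrist"); s=bot.read_camera("scene"); q=px(s,[.5,.158,.12]).astype(int)
cv2.imwrite("pics/w6.png",np.hstack([cv2.resize(p["color"][60:260,160:360],(500,500)),cv2.resize(s["color"][q[1]-60:q[1]+60,q[0]-36:q[0]+36],(300,500))]))
E
```

```text
t 35.33 pos [0.5387 0.1583 0.2457] ydeg 99.01 z [ 0.004  0.001 -1.   ] F [-0.3 -0.5 -0.6] op 1.001 gf 0.0 j6 0.02
```

View pics/w6.png

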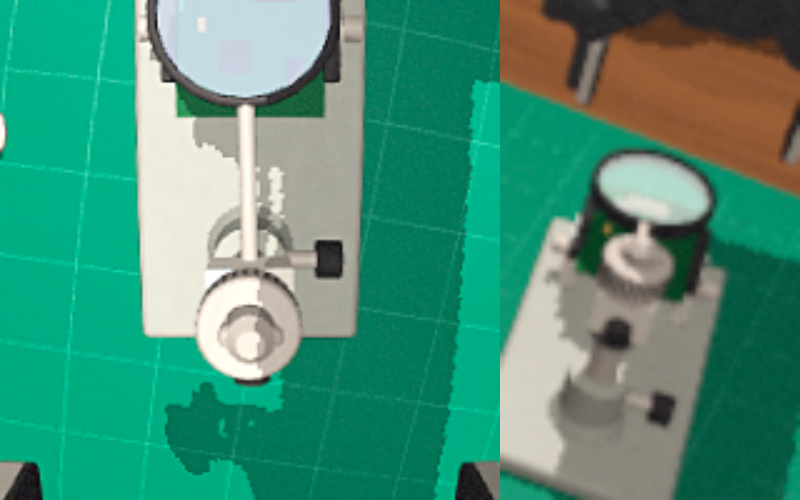

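The collar sits on the block at (248,325) with the balls and tip standing out above it. The lens at (248,30) is over the board, and the gripper is clear.

```bash
python3 -c "
from rig import bot
print(bot.job_done())"
```

```text
the job is handed in; nothing more can be done
None
```

The magnifier block is down on the shoulder with the lens over the board, and the collar is clicked home on top of it. The balls held it against an upward tug of about 9 N. I then let go, and handed the job in at about 35 s; no verdict came back.

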